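Find the rattling core case and hold it out over the setting block

TASK

One of the three sealed mahogany cases still has a loose steel locating ball in it and the other two are empty: lift the cases one at a time and, keeping them upright, shake them to and fro lengthwise to find the one that rattles, standing every silent one back upright where it stood. Then hold the rattling case out level over the middle of the white setting block, well clear above it, and finish there, still holding it in the gripper. Leave the dowels and the lifter hook undisturbed.

Things in the scene. Friction and masses are not known exactly. Their poses are not given: they have to be found in the camera images.
- case_a: sealed mahogany case, all three alike: box 120 long (x) x 58 wide (y) x 54 mm high, loose on the slab. Origin: centre of its underside, z up. Bronze grip bar on the middle of the lid: 14 mm thick along x, 44 mm long along y, 54 to 88 mm above the underside; pinch it across the 14 mm, jaws closing along the case's x. The case alone weighs 0.18 to 0.42 kg, each differently
- case_b: second such case, same size and axes. One of the three, drawn anew each run, holds a loose 36 mm, 0.19 kg steel ball that rolls freely on the flat inner floor up to 37 mm either way along the case's x (6 mm along y); the others are empty. Weight alone is no sure guide
- case_c: third such case, same size and axes. To test one: lift it and move it briskly (0.4 m/s) 80 to 100 mm to and fro along its x a few times. The ball knocks on the end walls (brief jerks of a few N) and comes to rest at the end that led the last stroke, shifting the balance: about 0.07 N m about the case's y, either way. An empty case shows nothing once still
- setting_block: white glazed setting block, 100 x 100 x 35 mm high, fixed on the far side of the slab. Origin: centre of its underside, z up
- lifter_hook: bystander: bronze lifter hook of 12 mm bar lying flat on the slab, about 155 x 75 mm. Origin near the middle of its shank, on the slab
- dowel_0: bystander: steel threaded dowel, 62 mm tall, 28 mm collar at the foot, standing in a low grey tray with three others. Origin: centre of its foot
- dowel_1: bystander: steel threaded dowel, 62 mm tall, 28 mm collar at the foot, standing in a low grey tray with three others. Origin: centre of its foot
- dowel_2: bystander: steel threaded dowel, 62 mm tall, 28 mm collar at the foot, standing in a low grey tray with three others. Origin: centre of its foot
- dowel_3: bystander: steel threaded dowel, 62 mm tall, 28 mm collar at the foot, standing in a low grey tray with three others. Origin: centre of its foot

How it is judged:
On the way, in this order (a step that is already met when the one before it is completed fails the run):
1. the rattling case is shaken off the slab: its ball runs to one end (more than 14 mm off the middle, towards the case's -x) (((distance between ball_center and case_a below 0.06 m and height (world z) of case_a above 0.02 m and x of ball_center in the frame of case_a below -0.014 m) or (distance between ball_center and case_b below 0.06 m and height (world z) of case_b above 0.02 m and x of ball_center in the frame of case_b below -0.014 m) or (distance between ball_center and case_c below 0.06 m and height (world z) of case_c above 0.02 m and x of ball_center in the frame of case_c below -0.014 m))).
2. then to the other end (((distance between ball_center and case_a below 0.06 m and height (world z) of case_a above 0.02 m and x of ball_center in the frame of case_a above 0.014 m) or (distance between ball_center and case_b below 0.06 m and height (world z) of case_b above 0.02 m and x of ball_center in the frame of case_b above 0.014 m) or (distance between ball_center and case_c below 0.06 m and height (world z) of case_c above 0.02 m and x of ball_center in the frame of case_c above 0.014 m))).
3. and back again (((distance between ball_center and case_a below 0.06 m and height (world z) of case_a above 0.02 m and x of ball_center in the frame of case_a below -0.014 m) or (distance between ball_center and case_b below 0.06 m and height (world z) of case_b above 0.02 m and x of ball_center in the frame of case_b below -0.014 m) or (distance between ball_center and case_c below 0.06 m and height (world z) of case_c above 0.02 m and x of ball_center in the frame of case_c below -0.014 m))).
At the end, for the whole second after the job is handed in: the case with the ball is held in the gripper, still, level within 0.2 rad, over the block (centres within 35 mm), its underside 60 to 250 mm above the slab, not touching the block; the other two stand upright on the slab, at rest, let go, within 50 mm of where they started (((distance between ball_center and case_a below 0.06 m and height (world z) of case_a between 0.06 and 0.25 m and horizontal distance between case_a and setting_block below 0.035 m and angle between case_a's own z axis and vertical below 0.2 rad and linear speed of case_a below 0.05 m/s and contact force between case_a and the fingers above 1 N and contact force between case_a and setting_block below 0.05 N and distance of each of case_b, case_c from where it was at the start of the episode below 0.05 m and height (world z) of each of case_b, case_c below 0.006 m and angle between each of case_b, case_c's own z axis and vertical below 0.08 rad and linear speed of each of case_b, case_c below 0.03 m/s and contact force between each of case_b, case_c and the arm below 0.1 N and contact force between each of case_b, case_c and the fingers below 0.1 N) or (distance between ball_center and case_b below 0.06 m and height (world z) of case_b between 0.06 and 0.25 m and horizontal distance between case_b and setting_block below 0.035 m and angle between case_b's own z axis and vertical below 0.2 rad and linear speed of case_b below 0.05 m/s and contact force between case_b and the fingers above 1 N and contact force between case_b and setting_block below 0.05 N and distance of each of case_a, case_c from where it was at the start of the episode below 0.05 m and height (world z) of each of case_a, case_c below 0.006 m and angle between each of case_a, case_c's own z axis and vertical below 0.08 rad and linear speed of each of case_a, case_c below 0.03 m/s and contact force between each of case_a, case_c and the arm below 0.1 N and contact force between each of case_a, case_c and the fingers below 0.1 N) or (distance between ball_center and case_c below 0.06 m and height (world z) of case_c between 0.06 and 0.25 m and horizontal distance between case_c and setting_block below 0.035 m and angle between case_c's own z axis and vertical below 0.2 rad and linear speed of case_c below 0.05 m/s and contact force between case_c and the fingers above 1 N and contact force between case_c and setting_block below 0.05 N and distance of each of case_a, case_b from where it was at the start of the episode below 0.05 m and height (world z) of each of case_a, case_b below 0.006 m and angle between each of case_a, case_b's own z axis and vertical below 0.08 rad and linear speed of each of case_a, case_b below 0.03 m/s and contact force between each of case_a, case_b and the arm below 0.1 N and contact force between each of case_a, case_b and the fingers below 0.1 N))); the arm keeps its last pose, push and grip.
It fails at once if the lifter hook or a dowel is moved more than 30 mm (distance of any of lifter_hook, dowel_0, dowel_1, dowel_2, dowel_3 from where it was at the start of the episode above 0.03 m).
It fails at once if a case is toppled (over 1.0 rad) (angle between any of case_a, case_b, case_c's own z axis and vertical above 1 rad).
It also fails if it takes over 72 s, if anything falls off the work surface, if the arm or the gripper's body presses on something with over 40 N, if the wrist force passes 120 N, or if a joint passes its speed limit or range.

ROBOT

A 6-joint arm with a two-finger parallel gripper is mounted at the origin on the work surface. World frame = base frame: x ahead of the robot, y to its left, z up, the work surface at z = 0. Lengths are in m, angles in rad, forces in N, time in s.
With the tool pointing down it reaches from about 0.25 to 0.8 m from the base axis. Payload 3.9 kg.
Tool frame: the origin (TCP) lies between the finger pads; the fingertips stand 14 mm ahead of it and the grasp point (between the pads) lies 5 mm behind it; z points along the fingers, y is the line along which they close (so a half turn about z gives the same grasp; the last joint's range is limited). The gripper opens to 85 mm and grips with 20 to 120 N. Pads are 22 mm wide; open, the fingers measure 114 mm over their backs; the gripper's body (76 mm by 85 mm) begins 54 mm behind the grasp point. The pads swing forward as they close: fully open they stand 13 mm farther back than shut.
Start: joints at [1.322, 0.26, -0.138, 1.173, 0, 1.571], TCP at [0.129, 0.509, 0.245] pointing down, gripper open.
Joint ranges: [-2.78, 2.78], [-0.83, 1.72], [-1.28, 1.37], [-1.9, 2.12], [-1.57, 1.48], [-3.14, 3.14]. Speed limits (rad/s): [2.57, 2.57, 3.14, 3.14, 3.14, 3.14].

INTERFACE

Orientations are given as a 3x3 rotation matrix whose columns are the frame's x, y, z axes.
In Python, from workcell import manip gives the robot as it stands.
- The arm moves only by the shell command python3 -m creep 'ROWS' [FORCE]. ROWS is JSON, one flat list of numbers, 7 for each row, row after row: the shift along the tool's x, y, z in mm, then the turn, a rotation vector about the tool's x, y, z in degrees, then the finger opening in mm, from 0 to 85.4. A call has 1 to 12 rows; each row shifts and turns the commanded pose from where the row before left it, along the tool's axes as they then stand; what a row does not reach is not made up. A row lasts 1/12 s, in which the tool goes at most 41.7 mm and 7.16 degrees, less where a joint would pass 70% of its speed; a pose out of reach is approached as far as the arm can. A call with a gripper value outside its range is refused whole. The fingers move at their own pace and stop on an object; FORCE is the grip in N (left out, the last holds). Time passes only in rows, so rows that do not move let the fingers close. It gives the time, the measured TCP pose, the force, the opening and the grip force at its end, in the units of the state.
- manip.observe(): the state, without advancing time (a new reading comes with each control period).
- manip.grab_frame(name): name is "scene" or "side" or "wrist"; returns a dict with "pixels" (420x560x3 uint8, blue, green, red), "fx", "fy", "cx", "cy" (pixels), "cam_to_world" (4x4, takes a point from camera to world coordinates); the wrist camera has in their place "hand_eye" (4x4, takes a point from camera to tool coordinates, whose origin is the TCP and whose axes are the flange's). Camera axes: x right, y down, z forward; pixel columns grow to the right and rows downward; lengths in m; the calibration is good to about 2 mm. The wrist camera is an equidistant fisheye: a pixel r from the principal point sees the ray r / f radians off the axis. A picture is of the moment at which its call begins: read the wrist's pose just before it. There is no depth.
- manip.sign_off(): hands the job in; it is judged then, once.
Trained networks look in the newest picture that a camera, given by its name, has taken for a name from the list of things; names that differ only in an ending like _2 or _b are one class to them, and where a whole thing is asked for, a point or a joint stands for the part that bears it (a point fixed in the world has none). Each returns a list of dicts, best first, with "conf" (0 to 1); they miss things now and then, are a little off and sometimes report something else, mostly with a low value. They report only what shows in the picture. A call takes as long as a camera call.
- manip.spot_in(target, camera): "extent" ([left, top, width, height] in pixels, round what is visible of it).
- manip.mark_of(target, camera): "uv" ([column, row] in pixels: a listed point, or the origin of a listed thing).
The state is a dict: "time": time; "qpos": joint angles; "qvel": joint speeds; "tau": joint torques, N m; "tool_pos": TCP position; "tcp_rot": TCP orientation; "force": force on the tool from outside, world axes, zero at the start; "torque": the same for the moment, N m; "opening": finger opening in m; "gripper_force": force on a finger pad.
Only numpy, scipy, OpenCV 4.12 (cv2) and the standard library are available. Lean on these libraries where they do the work, as an engineer would, in place of code of your own. Each camera call takes 0.05 s, during which the arm holds its last target. There are 200 camera calls.

## Working session

There is one attempt and no reset: what is moved stays moved. The work goes in short steps, Python scripts to look and compute and a shell command to move; the robot and the scene stay as the last step left them, time stands still between calls to the robot, and variables do not carry over. Pictures are saved under pics/ and viewed, at most 10 in all, crops included, and the job is handed in when it is done.

```bash
mkdir -p pics; ls
cat > h.py <<'E'
import numpy as np,cv2,json
from workcell import manip
def ray(f,uv):
    T=np.array(f["cam_to_world"]);d=T[:3,:3]@np.array([(uv[0]-f["cx"])/f["fx"],(uv[1]-f["cy"])/f["fy"],1.]);return T[:3,3],d
def onz(f,uv,z):
    o,d=ray(f,uv);return o+d*(z-o[2])/d[2]
E
python3 - <<'E'
from h import *
s=manip.observe();print(s["time"],s["tool_pos"],np.round(s["tcp_rot"],2).tolist(),s["force"],s["torque"])
for c in("scene","side"):
    f=manip.grab_frame(c);cv2.imwrite(f"pics/{c}0.png",f["pixels"])
    print(c,np.round(f["cam_to_world"],2).tolist())
    for t in("case_a","setting_block","lifter_hook","dowel_0"):
        for m in manip.mark_of(t,c): print(t,round(m["conf"],2),np.round(m["uv"]),np.round(onz(f,m["uv"],0),3)[:2])
E
```

```text
pics
0.0 [0.12912362 0.50819779 0.24445883] [[-0.97, 0.25, -0.0], [0.25, 0.97, -0.0], [0.0, -0.0, -1.0]] [-0.66761784 -0.50425202 -0.61757532] [-0.00134621 -0.02825592 -0.00177854]
scene [[0.48, 0.75, -0.46, 1.06], [0.87, -0.41, 0.26, -0.33], [0.0, -0.52, -0.85, 1.03], [0.0, 0.0, 0.0, 1.0]]
case_a 0.87 [215. 223.] [ 0.449 -0.225]
case_a 0.78 [276. 193.] [ 0.443 -0.015]
case_a 0.65 [354. 168.] [0.48  0.259]
setting_block 0.9 [348. 230.] [0.664 0.113]
lifter_hook 0.89 [124. 250.] [ 0.406 -0.49 ]
dowel_0 0.65 [403. 181.] [0.601 0.367]
dowel_0 0.55 [421. 192.] [0.662 0.39 ]
dowel_0 0.54 [431. 181.] [0.644 0.446]
dowel_0 0.42 [416. 171.] [0.588 0.43 ]
side [[-0.9, -0.26, 0.35, 0.07], [-0.43, 0.51, -0.74, 1.02], [0.01, -0.82, -0.57, 0.81], [0.0, 0.0, 0.0, 1.0]]
case_a 0.8 [261. 279.] [0.485 0.26 ]
case_a 0.8 [335. 190.] [ 0.467 -0.218]
case_a 0.64 [317. 223.] [ 0.448 -0.021]
setting_block 0.93 [230. 224.] [0.674 0.098]
lifter_hook 0.39 [381. 162.] [ 0.385 -0.47 ]
dowel_0 0.77 [195. 285.] [0.62  0.351]
dowel_0 0.66 [172. 283.] [0.673 0.371]
dowel_0 0.58 [187. 309.] [0.59  0.425]
dowel_0 0.5 [161. 300.] [0.664 0.428]
```

View pics/scene0.png

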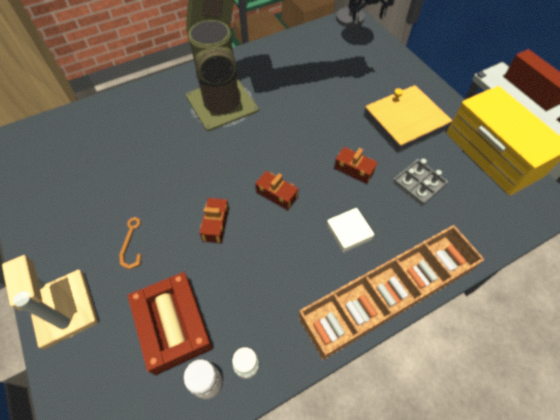

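View pics/side0.png

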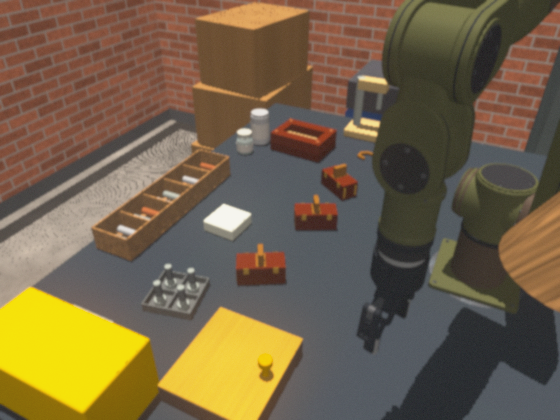

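The scene view shows the three cases near (215,220), (277,189) and (356,164), with the white block at (350,229), the hook at (130,245) and the dowel tray at (420,180). The side view agrees with this. Next I'll fit case position and yaw to the silhouettes in both views.

```bash
cat > fit.py <<'E'
from h import *
from scipy.optimize import minimize
def box(x0,x1,y0,y1,z0,z1): return np.array([[x,y,z] for x in(x0,x1) for y in(y0,y1) for z in(z0,z1)])
CASE=[box(-.06,.06,-.029,.029,0,.054),box(-.007,.007,-.022,.022,.054,.088)]
BLOCK=[box(-.05,.05,-.05,.05,0,.035)]
S=4
def sil(f,p,shape,win):
    x,y,a=p;c,s=np.cos(a),np.sin(a);W=np.linalg.inv(f["cam_to_world"]);m=np.zeros((win[3]*S,win[2]*S),np.uint8)
    for b in shape:
        w=np.c_[x+c*b[:,0]-s*b[:,1],y+s*b[:,0]+c*b[:,1],b[:,2]];q=w@W[:3,:3].T+W[:3,3]
        u=np.c_[f["fx"]*q[:,0]/q[:,2]+f["cx"]-win[0],f["fy"]*q[:,1]/q[:,2]+f["cy"]-win[1]]+.5
        cv2.fillConvexPoly(m,cv2.convexHull(np.round(u*S*16).astype(np.int32)),255,shift=4)
    return m
def mask(f,win,kind):
    b,g,r=[f["pixels"][...,i].astype(int) for i in range(3)]
    m=((r>70)&(r-b>40)) if kind=="case" else (r>150)&(b>110)
    x,y,w,h=win;m=m[y:y+h,x:x+w].astype(np.uint8)*255
    return cv2.resize(m,None,fx=S,fy=S,interpolation=cv2.INTER_LINEAR)>127
def fit(frames,p0,shape=CASE,kind="case"):
    W=[]
    for f in frames:
        T=np.linalg.inv(f["cam_to_world"]);q=T[:3,:3]@[p0[0],p0[1],.04]+T[:3,3]
        u=int(f["fx"]*q[0]/q[2]+f["cx"]);v=int(f["fy"]*q[1]/q[2]+f["cy"]);W.append((u-38,v-34,76,68))
    M=[mask(f,w,kind) for f,w in zip(frames,W)]
    def cost(p):
        t=0
        for f,w,m in zip(frames,W,M):
            s=sil(f,p,shape,w)>0;t+=1-(s&m).sum()/max(1,(s|m).sum())
        return t/len(frames)
    best=None
    for a in np.arange(0,np.pi,np.pi/9):
        r=minimize(cost,[p0[0],p0[1],a],method="Nelder-Mead",options=dict(initial_simplex=[[p0[0],p0[1],a],[p0[0]+.015,p0[1],a],[p0[0],p0[1]+.015,a],[p0[0],p0[1],a+.2]],maxiter=120))
        if best is None or r.fun<best.fun: best=r
    return best.x,best.fun
E
python3 - <<'E'
from fit import *
F=[manip.grab_frame(c) for c in("scene","side")]
for p in([.458,-.222],[.446,-.018],[.483,.26]):
    for fr in (F,F[:1],F[1:]):
        x,c=fit(fr,p);print(np.round(x,4),round(np.degrees(x[2]),1),round(c,3))
x,c=fit(F,[.669,.105],BLOCK,"block");print("block",np.round(x,4),round(c,3))
s=manip.observe();R=np.array(s["tcp_rot"]);print(s["time"],R.round(3).tolist(),s["opening"])
E
```

```text
[ 0.453  -0.2261  2.5548] 146.4 0.418
[ 0.4498 -0.2247  2.5616] 146.8 0.171
[ 0.4613 -0.2346  2.4172] 138.5 0.622
[ 0.4486 -0.0138  0.4876] 27.9 0.431
[ 0.4433 -0.01    0.3926] 22.5 0.24
[ 0.4722 -0.0537  3.6075] 206.7 0.516
[0.4887 0.2524 0.5456] 31.3 0.409
[0.4772 0.2616 0.5419] 31.1 0.347
[0.4958 0.2436 0.5378] 30.8 0.357
block [0.6683 0.1103 1.4989] 0.266
0.6 [[-0.969, 0.246, 0.0], [0.246, 0.969, -0.0], [-0.0, -0.0, -1.0]] 0.08520143421486913
```

```bash
sed -i 's/(r>70)&(r-b>40)/(r-b>12)\&(r>1.3*b)/; s/(r>150)&(b>110)/(r>110)\&(b>90)/' fit.py
python3 - <<'E'
from fit import *
F=[manip.grab_frame(c) for c in("scene","side")]
P=[]
for p in([.455,-.222],[.446,-.018],[.483,.258]):
    for fr in (F,F[:1],F[1:]):
        x,c=fit(fr,p);print(np.round(x,4),round(np.degrees(x[2]),1),round(c,3))
        if fr is F: P.append(x)
x,c=fit(F,[.669,.105],BLOCK,"block");print("block",np.round(x,4),round(c,3))
rows=[]
for p in P:
    r=[]
    for f in F:
        T=np.linalg.inv(f["cam_to_world"]);q=T[:3,:3]@[p[0],p[1],.04]+T[:3,3]
        w=(int(f["fx"]*q[0]/q[2]+f["cx"])-38,int(f["fy"]*q[1]/q[2]+f["cy"])-34,76,68)
        im=cv2.resize(f["pixels"][w[1]:w[1]+68,w[0]:w[0]+76],None,fx=S,fy=S)
        cs,_=cv2.findContours(sil(f,p,CASE,w),0,2);cv2.drawContours(im,cs,-1,(0,255,0),1)
        cs,_=cv2.findContours(mask(f,w,"case").astype(np.uint8),0,2);cv2.drawContours(im,cs,-1,(255,255,0),1)
        r.append(im)
    rows.append(np.vstack(r))
cv2.imwrite("pics/fit1.png",cv2.resize(np.hstack(rows),(800,480)))
E
```

```text
[ 0.4529 -0.2255 -0.6017] -34.5 0.309
[ 0.4522 -0.2254  2.5361] 145.3 0.034
[ 0.4613 -0.23    2.5177] 144.3 0.541
[ 0.4488 -0.0137  0.4881] 28.0 0.228
[ 0.4471 -0.0136  3.6196] 207.4 0.033
[ 0.4562 -0.0172  0.4695] 26.9 0.334
[0.489  0.2519 0.4936] 28.3 0.13
[0.4828 0.254  0.5104] 29.2 0.104
[0.4919 0.2504 0.5219] 29.9 0.037
block [0.6694 0.1114 1.5077] 0.127
```

View pics/fit1.png

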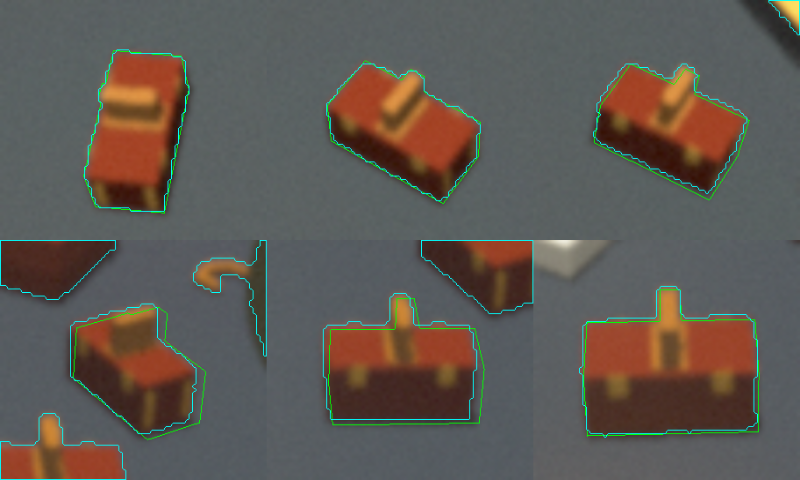

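The silhouette fits are tight, so the case poses are good enough to start. Next: a helper that works out how far to move, beginning with the nearest case at (0.488, 0.252).

```bash
cat > go.py <<'E'
import sys
from h import *
# go.py x y z yaw : turn first (deg about tool z), then shift in turned tool axes (mm)
x,y,z,yaw=map(float,sys.argv[1:5]);s=manip.observe();R=np.array(s["tcp_rot"])
a=np.degrees(np.arctan2(R[1,1],R[0,1]));t=(a-yaw+90)%180-90
d=(np.array([x,y,z])-s["tool_pos"])*1000
print("t",round(s["time"],2),"q6",round(s["qpos"][5],2),"turn",round(t,2),"shift before turn",np.round(R.T@d,1))
c,q=np.cos(np.radians(t)),np.sin(np.radians(t));R2=R@np.array([[c,-q,0],[q,c,0],[0,0,1]])
print("shift after turn",np.round(R2.T@d,1),"tilt",np.round(R[2,:2],4))
E
python3 go.py .488 .252 .16 29.5
```

```text
t 0.7 q6 1.57 turn 46.24 shift before turn [-410.9 -160.6   85.3]
shift after turn [-400.2  185.7   85.3] tilt [0.     0.0001]
```

```bash
python3 -m creep '[-34.2,-13.4,7.1,0,0,0,85,-34.2,-13.4,7.1,0,0,0,85,-34.2,-13.4,7.1,0,0,0,85,-34.2,-13.4,7.1,0,0,0,85,-34.2,-13.4,7.1,0,0,0,85,-34.2,-13.4,7.1,0,0,0,85,-34.2,-13.4,7.1,0,0,0,85,-34.2,-13.4,7.1,0,0,0,85,-34.2,-13.4,7.1,0,0,0,85,-34.2,-13.4,7.1,0,0,0,85,-34.2,-13.4,7.1,0,0,0,85,-34.2,-13.4,7.1,0,0,0,85]' 40
python3 -m creep '[0,0,0,0,0,6.6,85,0,0,0,0,0,6.6,85,0,0,0,0,0,6.6,85,0,0,0,0,0,6.6,85,0,0,0,0,0,6.6,85,0,0,0,0,0,6.6,85,0,0,0,0,0,6.6,85,0,0,0,0,0,0,85]'
python3 go.py .488 .252 .071 29.5
python3 - <<'E'
from h import *
f=manip.grab_frame("wrist");cv2.imwrite("pics/w1.png",f["pixels"]);print(f["fx"],f["cx"],f["cy"],np.round(f["hand_eye"],3).tolist())
E
```

```text
time: 1.7
tool_pos: [0.4888, 0.2506, 0.1599]
tcp_rot: [[-0.969, 0.246, 0.0], [0.246, 0.969, 0.0], [-0.0, 0.0, -1.0]]
force: [1.4, -0.2, 0.5]
opening: 0.0847
gripper_force: 0.0
time: 2.37
tool_pos: [0.4875, 0.2519, 0.1601]
tcp_rot: [[-0.492, 0.871, 0.0], [0.871, 0.492, 0.0], [-0.0, 0.0, -1.0]]
force: [0.2, 0.1, -0.2]
opening: 0.085
gripper_force: 0.0
t 2.37 q6 1.53 turn -0.06 shift before turn [-0.2  0.4 89.1]
shift after turn [-0.2  0.4 89.1] tilt [-0.      0.0001]
325.19226210127806 273.4329608485618 211.4613941631674 [[0.0, -0.956, -0.292, 0.075], [1.0, 0.0, -0.0, -0.0], [0.0, -0.292, 0.956, -0.13], [0.0, 0.0, 0.0, 1.0]]
```

View pics/w1.png

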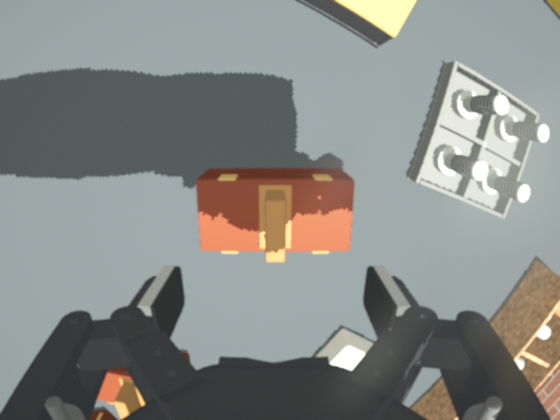

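The wrist view shows the bar centred at column 275 (the camera axis is at 273) and square to the jaws. I'll check along the bar by projecting the expected bar.

```bash
cat >> h.py <<'E'
def wproj(f,s,p):
    H=np.array(f["hand_eye"]);R=np.array(s["tcp_rot"]);t=R.T@(np.array(p)-s["tool_pos"]);c=H[:3,:3].T@(t-H[:3,3])
    r=np.hypot(c[0],c[1]);k=f["fx"]*np.arctan2(r,c[2])/r;return np.round([f["cx"]+k*c[0],f["cy"]+k*c[1]],1)
def wcheck(x,y,yaw,name=None):
    s=manip.observe();f=manip.grab_frame("wrist");a=np.radians(yaw);ex=np.array([np.cos(a),np.sin(a)]);ey=np.array([-ex[1],ex[0]])
    for n,u,v,z in(("bar+y",0,.022,.088),("bar-y",0,-.022,.088),("lid++",.06,.029,.054),("lid-+",-.06,.029,.054),("lid+-",.06,-.029,.054),("lid--",-.06,-.029,.054)):
        print(n,wproj(f,s,[*(np.array([x,y])+u*ex+v*ey),z]))
    if name: cv2.imwrite(name,f["pixels"])
E
python3 -c "
from h import *
wcheck(.488,.252,29.5)"
```

```text
bar+y [274.5 198.5]
bar-y [274.3 260.6]
lid++ [354.  178.6]
lid-+ [194.7 178.1]
lid+- [348.6 249.6]
lid-- [199.6 249.2]
```

It agrees with the picture to within 1–2 mm. I'll descend and grip, then lift.

```bash
python3 -m creep '[0,0.5,25,0,0,0,85,0,0,25,0,0,0,85,0,0,22,0,0,0,85,0,0,17,0,0,0,85,0,0,0,0,0,0,20,0,0,0,0,0,0,0,0,0,0,0,0,0,0,0,0,0,0,0,0,0,0,0,0,0,0,0,0,0,0,0,0,0,0,0]' 60
python3 -m creep '[0,0,0,0,0,0,0,0,0,0,0,0,0,0]'
```

```text
time: 3.3
tool_pos: [0.4887, 0.2526, 0.0724]
tcp_rot: [[-0.493, 0.87, 0.002], [0.87, 0.493, 0.001], [-0.0, 0.002, -1.0]]
force: [-4.5, -2.1, 2.4]
opening: 0.013
gripper_force: 58.7
time: 3.47
tool_pos: [0.4888, 0.2527, 0.0724]
tcp_rot: [[-0.493, 0.87, 0.002], [0.87, 0.493, 0.001], [-0.0, 0.003, -1.0]]
force: [-0.9, -0.2, 6.1]
opening: 0.0128
gripper_force: 59.5
```

```bash
cat > rd.py <<'E'
from h import *
s=manip.observe();R=np.array(s["tcp_rot"]);print("RD t",round(s["time"],2),"torque tool",(R.T@s["torque"]).round(3),"force tool",(R.T@s["force"]).round(2),"open",round(s["opening"],4))
E
python3 -m creep '[0,0,-15,0,0,0,0,0,0,-25,0,0,0,0,0,0,-25,0,0,0,0,0,0,-25,0,0,0,0,0,0,-25,0,0,0,0,0,0,-15,0,0,0,0,0,0,0,0,0,0,0,0,0,0,0,0,0,0,0,0,0,0,0,0,0,0,0,0,0,0,0,0]'; python3 rd.py
python3 -m creep '[0,-33,0,0,0,0,0,0,-33,0,0,0,0,0,0,-33,0,0,0,0,0,0,33,0,0,0,0,0,0,33,0,0,0,0,0,0,33,0,0,0,0,0,0,-33,0,0,0,0,0,0,-33,0,0,0,0,0,0,-33,0,0,0,0,0,33,0,0,0,0,0,0,33,0,0,0,0,0,0,33,0,0,0,0,0]'
python3 -m creep '[0,0,0,0,0,0,0,0,0,0,0,0,0,0,0,0,0,0,0,0,0,0,0,0,0,0,0,0,0,0,0,0,0,0,0,0,0,0,0,0,0,0,0,0,0,0,0,0,0]';python3 rd.py
python3 -m creep '[0,-33,0,0,0,0,0,0,-33,0,0,0,0,0,0,-33,0,0,0,0,0,0,0,0,0,0,0,0,0,0,0,0,0,0,0,0,0,0,0,0,0,0,0,0,0,0,0,0,0,0,0,0,0,0,0,0,0,0,0,0,0,0,0,0,0,0,0,0,0,0]';python3 rd.py
```

```text
time: 4.3
tool_pos: [0.4866, 0.2515, 0.1991]
tcp_rot: [[-0.493, 0.87, -0.003], [0.87, 0.493, -0.002], [0.0, -0.004, -1.0]]
force: [0.0, 0.2, -1.6]
opening: 0.0133
gripper_force: 59.0
RD t 4.3 torque tool [ 0.013  0.027 -0.014] force tool [0.14 0.14 1.57] open 0.0133
time: 4.88
tool_pos: [0.4879, 0.2522, 0.2011]
tcp_rot: [[-0.493, 0.87, 0.0], [0.87, 0.493, 0.0], [0.0, 0.0, -1.0]]
force: [0.1, 0.3, -2.5]
opening: 0.013
gripper_force: 59.0
RD t 4.88 torque tool [-0.013  0.008  0.003] force tool [0.21 0.28 2.46] open 0.013
time: 5.72
tool_pos: [0.4024, 0.2037, 0.201]
tcp_rot: [[-0.493, 0.87, 0.0], [0.87, 0.493, 0.0], [-0.0, 0.0, -1.0]]
force: [-0.2, 0.6, -2.4]
opening: 0.0129
gripper_force: 60.0
RD t 5.72 torque tool [-0.015  0.006 -0.018] force tool [0.6  0.08 2.4 ] open 0.0129validation failed for argument at $...
```

The shake row list was malformed and refused, so only one "−" stroke ran. The torque didn't change and the weight is only about 0.25 kg. I'll do a proper shake now.

```bash
python3 -m creep '[0,33,0,0,0,0,0, 0,33,0,0,0,0,0, 0,33,0,0,0,0,0, 0,-33,0,0,0,0,0, 0,-33,0,0,0,0,0, 0,-33,0,0,0,0,0, 0,33,0,0,0,0,0, 0,33,0,0,0,0,0, 0,33,0,0,0,0,0]' >/dev/null
python3 -m creep '[0,0,0,0,0,0,0, 0,0,0,0,0,0,0, 0,0,0,0,0,0,0, 0,0,0,0,0,0,0, 0,0,0,0,0,0,0, 0,0,0,0,0,0,0, 0,0,0,0,0,0,0]'; python3 rd.py; python3 go.py .488 .252 .074 29.5
```

```text
time: 7.05
tool_pos: [0.4875, 0.2519, 0.2014]
tcp_rot: [[-0.493, 0.87, 0.0], [0.87, 0.493, 0.0], [-0.0, 0.0, -1.0]]
force: [-0.2, 0.3, -1.7]
opening: 0.013
gripper_force: 61.0
RD t 7.05 torque tool [-0.011 -0.004 -0.018] force tool [0.36 0.02 1.67] open 0.013
t 7.05 q6 1.53 turn 0.04 shift before turn [ -0.2   0.5 127.4]
shift after turn [ -0.2   0.5 127.4] tilt [-0.      0.0001]
```

This case is silent, so it's empty. I'll put it back.

```bash
python3 -m creep '[0,0,25,0,0,0,0, 0,0,25,0,0,0,0, 0,0,25,0,0,0,0, 0,0,25,0,0,0,0, 0,0,15,0,0,0,0, 0,0,7,0,0,0,0, 0,0,4,0,0,0,0, 0,0,2,0,0,0,0, 0,0,0,0,0,0,0]'; python3 rd.py
python3 -m creep '[0,0,0,0,0,0,40, 0,0,0,0,0,0,85, 0,0,0,0,0,0,85, 0,0,0,0,0,0,85, 0,0,-20,0,0,0,85, 0,0,-30,0,0,0,85, 0,0,-40,0,0,0,85]'
python3 go.py .449 -.014 .165 27.9
```

```text
time: 7.8
tool_pos: [0.4885, 0.2525, 0.0738]
tcp_rot: [[-0.493, 0.87, 0.001], [0.87, 0.493, 0.001], [-0.0, 0.001, -1.0]]
force: [0.4, 0.5, -1.9]
opening: 0.0134
gripper_force: 60.9
RD t 7.8 torque tool [-0.026  0.013  0.002] force tool [0.22 0.58 1.88] open 0.0134
time: 8.38
tool_pos: [0.4859, 0.2511, 0.1619]
tcp_rot: [[-0.493, 0.87, -0.005], [0.87, 0.493, -0.003], [0.0, -0.006, -1.0]]
force: [1.0, 0.9, -0.2]
opening: 0.0849
gripper_force: 0.0
t 8.38 q6 1.53 turn 1.64 shift before turn [-212.5 -162.8   -2.2]
shift after turn [-217.1 -156.7   -2.2] tilt [ 0.0002 -0.0057]
```

Released from just above the slab, about 1 mm. On to the middle case.

```bash
python3 -m creep '[-26.6,-20.4,0,0,0,0.2,85, -26.6,-20.4,0,0,0,0.2,85, -26.6,-20.4,0,0,0,0.2,85, -26.6,-20.4,0,0,0,0.2,85, -26.6,-20.4,0,0,0,0.2,85, -26.6,-20.4,0,0,0,0.2,85, -26.6,-20.4,0,0,0,0.2,85, -26.6,-20.4,0,0,0,0.2,85, 0,0,0,0,0,0,85, 0,0,0,0,0,0,85]'
python3 go.py .449 -.014 .071 27.9
python3 -c "
from h import *
wcheck(.449,-.014,27.9,'pics/w2.png')"
```

```text
time: 9.22
tool_pos: [0.4475, -0.0143, 0.1636]
tcp_rot: [[-0.465, 0.885, 0.001], [0.885, 0.465, 0.0], [-0.0, 0.001, -1.0]]
force: [-0.7, 0.2, 0.0]
opening: 0.085
gripper_force: 0.0
t 9.22 q6 1.05 turn -0.17 shift before turn [-0.5  1.4 92.6]
shift after turn [-0.5  1.4 92.6] tilt [-0.0001  0.0009]
bar+y [275.8 197.5]
bar-y [275.8 258.8]
lid++ [353.9 177.6]
lid-+ [196.7 178. ]
lid+- [349.  247.7]
lid-- [201.8 248.2]
```

View pics/w2.png

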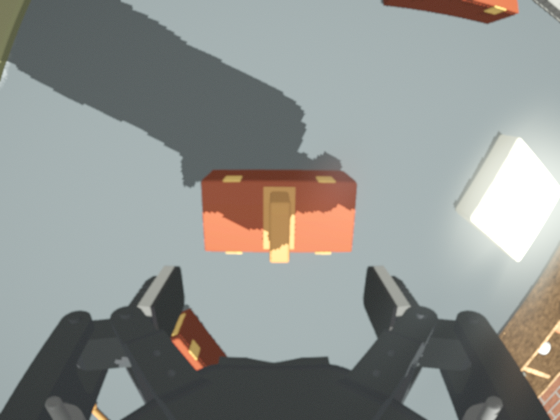

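The wrist view shows the bar at column 279, about 2.5 mm further along +y and 3 mm along −x of the prediction. I'll correct for that and grip.

```bash
python3 -m creep '[-3.5,4,25,0,0,0,85, 0,0,25,0,0,0,85, 0,0,25,0,0,0,85, 0,0,17.5,0,0,0,85, 0,0,0,0,0,0,20, 0,0,0,0,0,0,0, 0,0,0,0,0,0,0, 0,0,0,0,0,0,0, 0,0,0,0,0,0,0, 0,0,0,0,0,0,0, 0,0,0,0,0,0,0, 0,0,0,0,0,0,0]' 60
python3 -m creep '[0,0,-15,0,0,0,0, 0,0,-25,0,0,0,0, 0,0,-25,0,0,0,0, 0,0,-25,0,0,0,0, 0,0,-25,0,0,0,0, 0,0,-15,0,0,0,0, 0,0,0,0,0,0,0, 0,0,0,0,0,0,0, 0,0,0,0,0,0,0, 0,0,0,0,0,0,0, 0,0,0,0,0,0,0]'; python3 rd.py
python3 -m creep '[0,33,0,0,0,0,0, 0,33,0,0,0,0,0, 0,33,0,0,0,0,0, 0,-33,0,0,0,0,0, 0,-33,0,0,0,0,0, 0,-33,0,0,0,0,0, 0,33,0,0,0,0,0, 0,33,0,0,0,0,0, 0,33,0,0,0,0,0]' >/dev/null
python3 -m creep '[0,0,0,0,0,0,0, 0,0,0,0,0,0,0, 0,0,0,0,0,0,0, 0,0,0,0,0,0,0, 0,0,0,0,0,0,0, 0,0,0,0,0,0,0, 0,0,0,0,0,0,0]'; python3 rd.py
python3 -m creep '[0,-33,0,0,0,0,0, 0,-33,0,0,0,0,0, 0,-33,0,0,0,0,0, 0,0,0,0,0,0,0, 0,0,0,0,0,0,0, 0,0,0,0,0,0,0, 0,0,0,0,0,0,0, 0,0,0,0,0,0,0, 0,0,0,0,0,0,0, 0,0,0,0,0,0,0]'; python3 rd.py
```

```text
time: 10.27
tool_pos: [0.4537, -0.0143, 0.0718]
tcp_rot: [[-0.469, 0.883, 0.002], [0.883, 0.469, -0.0], [-0.001, 0.002, -1.0]]
force: [-1.1, 0.7, 5.9]
opening: 0.0129
gripper_force: 59.8
time: 11.18
tool_pos: [0.4515, -0.0141, 0.1991]
tcp_rot: [[-0.469, 0.883, -0.003], [0.883, 0.469, 0.0], [0.002, -0.003, -1.0]]
force: [0.6, 0.5, -4.3]
opening: 0.013
gripper_force: 59.3
RD t 11.18 torque tool [-0.015  0.023  0.043] force tool [0.11 0.81 4.33] open 0.013
time: 12.52
tool_pos: [0.5396, 0.0319, 0.2007]
tcp_rot: [[-0.468, 0.884, -0.0], [0.884, 0.468, -0.0], [0.0, -0.0, -1.0]]
force: [0.3, 0.6, -3.8]
opening: 0.0133
gripper_force: 62.8
RD t 12.52 torque tool [ 0.023 -0.041  0.003] force tool [0.39 0.5  3.8 ] open 0.0133
time: 13.35
tool_pos: [0.4535, -0.0139, 0.2006]
tcp_rot: [[-0.469, 0.883, 0.0], [0.883, 0.469, 0.0], [-0.0, 0.0, -1.0]]
force: [0.0, 0.4, -3.2]
opening: 0.013
gripper_force: 63.1
RD t 13.35 torque tool [-0.049 -0.013  0.024] force tool [0.31 0.17 3.24] open 0.013
```

The torque about case y changed by 0.07, which is ambiguous. I'll repeat with averaged readings.

```bash
cat > rd.py <<'E'
from h import *
T=[]
for i in range(8):
    manip.grab_frame("side");s=manip.observe();R=np.array(s["tcp_rot"]);T.append(np.r_[R.T@s["torque"],R.T@s["force"]])
T=np.array(T);print("RD t",round(s["time"],2),"mean",T.mean(0).round(3),"std",T.std(0).round(3))
E
python3 rd.py
python3 -m creep '[0,33,0,0,0,0,0, 0,33,0,0,0,0,0, 0,33,0,0,0,0,0, 0,-33,0,0,0,0,0, 0,-33,0,0,0,0,0, 0,-33,0,0,0,0,0, 0,33,0,0,0,0,0, 0,33,0,0,0,0,0, 0,33,0,0,0,0,0]' >/dev/null
python3 -m creep '[0,0,0,0,0,0,0, 0,0,0,0,0,0,0, 0,0,0,0,0,0,0, 0,0,0,0,0,0,0, 0,0,0,0,0,0,0]'; python3 rd.py
python3 -m creep '[0,-33,0,0,0,0,0, 0,-33,0,0,0,0,0, 0,-33,0,0,0,0,0, 0,0,0,0,0,0,0, 0,0,0,0,0,0,0, 0,0,0,0,0,0,0, 0,0,0,0,0,0,0, 0,0,0,0,0,0,0]'; python3 rd.py
```

```text
RD t 13.75 mean [-0.076 -0.005 -0.004 -0.081 -0.042  3.678] std [0.031 0.018 0.022 0.502 0.431 0.346]
time: 14.92
tool_pos: [0.5392, 0.0318, 0.2006]
tcp_rot: [[-0.468, 0.884, -0.001], [0.884, 0.468, -0.0], [0.0, -0.001, -1.0]]
force: [0.4, 0.4, -3.6]
opening: 0.0132
gripper_force: 64.3
RD t 15.32 mean [4.700e-02 1.300e-02 2.000e-03 6.200e-02 1.240e-01 3.772e+00] std [0.028 0.032 0.026 0.287 0.279 0.566]
time: 15.98
tool_pos: [0.4541, -0.0139, 0.2009]
tcp_rot: [[-0.469, 0.883, 0.001], [0.883, 0.469, 0.0], [-0.001, 0.001, -1.0]]
force: [-0.1, -0.2, -4.1]
opening: 0.0134
gripper_force: 64.3
RD t 16.38 mean [-0.06  -0.012 -0.006 -0.165  0.231  3.985] std [0.023 0.014 0.019 0.387 0.517 0.341]
```

The averaged torque flips −0.076 / +0.047 / −0.060 with stroke direction, so the ball is in the middle case. It also weighs about 0.38 kg, which fits. I'll move it over the block.

```bash
python3 go.py .669 .111 .2 27.9
```

```text
t 16.38 q6 1.05 turn 0.06 shift before turn [  9.2 249.5   0.5]
shift after turn [  9.4 249.5   0.5] tilt [ 0.0001 -0.    ]
```

```bash
python3 -m creep '[0.9,10,0,0,0,0,0, 0.9,20,0,0,0,0,0, 0.9,25,0,0,0,0,0, 0.9,28,0,0,0,0,0, 0.9,28,0,0,0,0,0, 0.9,28,0,0,0,0,0, 0.9,28,0,0,0,0,0, 0.9,28,0,0,0,0,0, 0.9,25,0,0,0,0,0, 0.9,19.5,0,0,0,0,0, 0,10,0,0,0,0,0, 0,0,0,0,0,0,0]'
python3 -m creep '[0,0,0,0,0,0,0, 0,0,0,0,0,0,0, 0,0,0,0,0,0,0, 0,0,0,0,0,0,0, 0,0,0,0,0,0,0, 0,0,0,0,0,0,0, 0,0,0,0,0,0,0, 0,0,0,0,0,0,0]'
python3 - <<'E'
from fit import *
ims=[];F=[manip.grab_frame(c) for c in("scene","side")]
for f in F: ims.append(f["pixels"])
print("C3",fit(F[:1],[.485,.253]),"C1",fit(F[:1],[.452,-.225]))
cv2.imwrite("pics/end.png",np.hstack([cv2.resize(i[100:340,100:500],(400,240)) for i in ims]))
E
```

```text
time: 17.38
tool_pos: [0.6716, 0.1127, 0.1993]
tcp_rot: [[-0.47, 0.883, 0.001], [0.883, 0.47, 0.001], [0.0, 0.001, -1.0]]
force: [0.3, 0.4, -3.5]
opening: 0.0133
gripper_force: 64.4
time: 18.05
tool_pos: [0.6688, 0.1106, 0.2008]
tcp_rot: [[-0.468, 0.883, 0.0], [0.883, 0.468, 0.0], [-0.0, 0.0, -1.0]]
force: [-0.2, -0.4, -4.1]
opening: 0.0127
gripper_force: 64.5
C3 (array([0.43801754, 0.38545688, 1.05728897]), np.float64(0.5100302637267617)) C1 (array([ 0.4520254 , -0.22523547,  2.54011637]), np.float64(0.03352965187474488))
```

View pics/end.png

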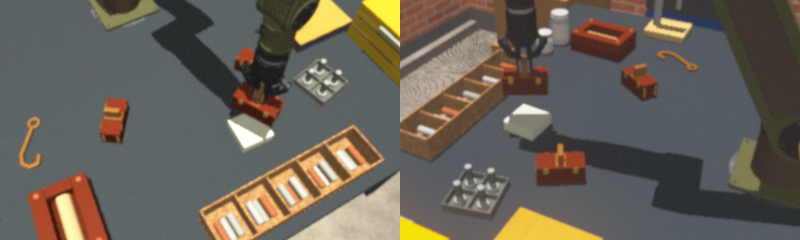

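The case is held level above the block in both views. The first case stands upright at (561,166) in the side half, with the dowels and hook in place. I'll do a quick side-only fit of it, then hand in.

Run:
```python
from fit import *
x,c=fit([manip.grab_frame("side")],[.49,.252]);print(x,c)
if c<.1 and np.hypot(x[0]-.4919,x[1]-.2504)<.03: print(manip.sign_off())
```

```text
[0.49242193 0.24931915 0.52759163] 0.0602775368603643
the job is handed in; nothing more can be done
None
```

The rattling case was the middle of the three. I handed the job in with it held level over the white block, its underside about 129 mm above the slab; the left-hand silent case is back within about 2 mm of where it stood, and the right-hand case was never lifted, since the rattle was already found.

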